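Find and tag the worn spring foot of the noodle slicer

ROBOT

A 7-joint arm with a two-finger parallel gripper is mounted at the origin on the work surface. World frame = base frame: x ahead of the robot, y to its left, z up, the work surface at z = 0. Lengths are in m, angles in rad, forces in N, time in s.
With the tool pointing down it reaches from about 0.425 to 0.925 m from the base axis. Payload 6.8 kg.
Tool frame: the origin (TCP) lies midway between the tips of the shut fingers; the grasp point (between the pads) lies 19 mm behind it; z points along the fingers, y is the direction in which the jaws open and shut (so a half turn about z gives the same grasp; the last joint's range is limited). The gripper opens to 85 mm and grips with 20 to 120 N. Pads are 22 mm wide; open, the fingers measure 114 mm over their backs; the gripper's body (76 mm by 85 mm) begins 54 mm behind the grasp point. The pads swing forward as they close: fully open they stand 13 mm farther back than shut.
Start: joints at [1.11, 0.477, 0.022, 1.555, -0.011, 1.109, -0.083], TCP at [0.233, -0.633, 0.231] pointing down, gripper open.
Joint ranges: [-2.96, 2.96], [-0.34, 2.1], [-1.41, 1.46], [0.24, 2.44], [-1.37, 4.51], [0.17, 1.92], [-2.96, 2.96]. Speed limits (rad/s): [2.39, 2.39, 3.14, 3.14, 3.14, 3.14, 3.14].

INTERFACE

Orientations are given as a rotation vector (axis times angle).
In Python, from cell import robot gives the robot as it stands. The module is installed in compiled form; this text tells all that it offers.
- The arm moves only by the shell command python3 -m handwheel 'ROWS' [FORCE]. ROWS is JSON, a list of rows, each an object of numbers: "dx", "dy", "dz": the shift along the tool's x, y, z scaled (see below); "wx", "wy", "wz": the turn, a rotation vector about the tool's x, y, z scaled (see below); "gripper": the closure, from 0 (fully open) to 1 (shut). A call has 1 to 20 rows; each row is the pose to reach, as a shift and turn from the pose commanded when the call began, along the tool's axes at that moment; what a row does not reach only later rows make up. The controller multiplies each number of a shift by 600 mm and each number of a turn by 60 degrees. A row lasts 1/8 s, in which the tool goes at most 62.5 mm and 10.7 degrees, less where a joint would pass 70% of its speed; a pose out of reach is approached as far as the arm can. A call with a number of a shift or a turn outside -1 to 1 is refused whole. A call with a gripper value outside its range is refused whole. The fingers move at their own pace and stop on an object; FORCE is the grip in N (left out, the last holds). Time passes only in rows, so rows that repeat a pose let the fingers close. It gives the time, the measured TCP pose, the force and the opening at its end, in the units of the state.
- robot.get_obs(): the state, without advancing time (a new reading comes with each control period).
- robot.get_image(name): name is "side" or "top"; returns a dict with "pixels" (384x512x3 uint8, blue, green, red), "fovy" (degrees; the focal length in pixels is half the picture's height over the tangent of half this angle, whatever the lens; pixels are square), "cx", "cy" (the principal point, pixels), "rvec" (rotation vector, rad) and "tvec" (3), from world to camera coordinates, as OpenCV has them. Camera axes: x right, y down, z forward; pixel columns grow to the right and rows downward; lengths in m; the calibration is good to about 2 mm. A picture is of the moment at which its call begins. There is no depth.
- robot.job_done(): hands the job in, once; it reports no verdict.
The state is a dict: "t": time; "joint_positions": joint angles; "dq": joint speeds; "effort": joint torques, N m; "ee_pos": TCP position; "eef_rot": TCP orientation; "contact_force": force on the tool from outside, world axes, zero at the start; "moment": the same for the moment, N m; "gripper_width": opening from 0.0 (shut) to 1.0 (fully open).
Only numpy, scipy, OpenCV 4.12 (cv2) and the standard library are available. Lean on these libraries where they do the work, as an engineer would, in place of code of your own. Each camera call takes 0.05 s, during which the arm holds its last target. There are 200 camera calls.

TASK

One of the noodle slicer's three spring feet has gone soft. Press their black pads one after another, from the robot's left to its right, each about a centimetre down, to feel which is softest; then push that foot's red tag all the way down to mark it for replacement. Only touch with the fingertips: grasp or lift nothing, leave the other two tags up, keep the feet where they stand and do not disturb the other things on the counter.

Things in the scene. Friction and masses are not known exactly. Their poses are not given: they have to be found in the camera images.
- mount_a: One of three spring feet of identical look, loose on the counter, 1.3 kg. Blue base plate 140 (x) x 76 (y) x 10 mm; origin at the centre of its underside, own z up. Round black spring pad centred at own x = -35 mm; black post with the red tag centred at own x = +37 mm. Which of the three has the softest spring differs in place from run to run and cannot be seen: it must be felt. Stands in the left (y over 0.12 m), middle or right (y under -0.12 m) place.
- pad_a_top (a point): Centre of the top of this foot's black pad, a disc 52 mm across; 60 mm above the counter at rest; goes down with the pad. Clear travel 16 mm straight down, springs back when let go. The grey cup below the pad, 58 mm across, ends 32 mm above the counter.
- pad_a (a joint): How far this foot's pad is pressed down, m: 0 at rest, 0.016 at its stop. Pressed 10 mm the softest of the three pads pushes back with about 2.5 N, the other two with 7 to 10 N; at the stop about 4 N and 10 to 15 N before the stop itself carries load.
- tag_a_top (a point): Centre of the top of this foot's red tag, a flat cap 18 (along the foot's x) x 30 (y) x 6 mm on a stem; top 63 to 66 mm above the counter when up, 51 mm when fully down (cap resting on the black post, whose top is 45 mm above the counter). Moves with the tag.
- tag_a (a joint): How far this foot's red tag is pushed down, m: starts at 0 to 0.003, fully down at 0.015. It moves against about 3 N of friction and stays where it is left.
- mount_b: One of three spring feet of identical look, loose on the counter, 1.3 kg. Blue base plate 140 (x) x 76 (y) x 10 mm; origin at the centre of its underside, own z up. Round black spring pad centred at own x = -35 mm; black post with the red tag centred at own x = +37 mm. Which of the three has the softest spring differs in place from run to run and cannot be seen: it must be felt. Stands in the left (y over 0.12 m), middle or right (y under -0.12 m) place.
- pad_b_top (a point): Centre of the top of this foot's black pad, a disc 52 mm across; 60 mm above the counter at rest; goes down with the pad. Clear travel 16 mm straight down, springs back when let go. The grey cup below the pad, 58 mm across, ends 32 mm above the counter.
- pad_b (a joint): How far this foot's pad is pressed down, m: 0 at rest, 0.016 at its stop. Pressed 10 mm the softest of the three pads pushes back with about 2.5 N, the other two with 7 to 10 N; at the stop about 4 N and 10 to 15 N before the stop itself carries load.
- tag_b_top (a point): Centre of the top of this foot's red tag, a flat cap 18 (along the foot's x) x 30 (y) x 6 mm on a stem; top 63 to 66 mm above the counter when up, 51 mm when fully down (cap resting on the black post, whose top is 45 mm above the counter). Moves with the tag.
- tag_b (a joint): How far this foot's red tag is pushed down, m: starts at 0 to 0.003, fully down at 0.015. It moves against about 3 N of friction and stays where it is left.
- mount_c: One of three spring feet of identical look, loose on the counter, 1.3 kg. Blue base plate 140 (x) x 76 (y) x 10 mm; origin at the centre of its underside, own z up. Round black spring pad centred at own x = -35 mm; black post with the red tag centred at own x = +37 mm. Which of the three has the softest spring differs in place from run to run and cannot be seen: it must be felt. Stands in the left (y over 0.12 m), middle or right (y under -0.12 m) place.
- pad_c_top (a point): Centre of the top of this foot's black pad, a disc 52 mm across; 60 mm above the counter at rest; goes down with the pad. Clear travel 16 mm straight down, springs back when let go. The grey cup below the pad, 58 mm across, ends 32 mm above the counter.
- pad_c (a joint): How far this foot's pad is pressed down, m: 0 at rest, 0.016 at its stop. Pressed 10 mm the softest of the three pads pushes back with about 2.5 N, the other two with 7 to 10 N; at the stop about 4 N and 10 to 15 N before the stop itself carries load.
- tag_c_top (a point): Centre of the top of this foot's red tag, a flat cap 18 (along the foot's x) x 30 (y) x 6 mm on a stem; top 63 to 66 mm above the counter when up, 51 mm when fully down (cap resting on the black post, whose top is 45 mm above the counter). Moves with the tag.
- tag_c (a joint): How far this foot's red tag is pushed down, m: starts at 0 to 0.003, fully down at 0.015. It moves against about 3 N of friction and stays where it is left.
- bush: Bystander: loose black rubber ring, 40 mm across, 22 mm high. Not part of the job.
- oil: Bystander: yellow can, 36 mm across, 75 mm high. Not part of the job.
- bowl: Bystander: white bowl, 130 mm across, 60 mm high. Not part of the job.
- wrench: Bystander: steel wrench lying flat, about 0.16 m long, origin at mid-length. Not part of the job.
- cup: Bystander: metal cup, 70 mm across, 70 mm high. Not part of the job.
- scoop: Bystander: red spatula lying flat, origin near mid-length. Not part of the job.
- timer: Bystander: white kitchen timer, 70 x 60 x 18 mm. Not part of the job.

How it is judged:
By the outcome, as a careful person would: the job done as asked, in the order asked, and still so for the second after the job is handed in, with the robot touching nothing.
It also fails if it takes over 51 s, if anything falls off the work surface, if the arm or the gripper's body presses on something with over 40 N, if the wrist force passes 120 N, or if a joint passes its speed limit or range.

## Working session

There is one attempt and no reset: what is moved stays moved. The work goes in short steps, Python scripts to look and compute and a shell command to move; the robot and the scene stay as the last step left them, time stands still between calls to the robot, and variables do not carry over. Pictures are saved under pics/ and viewed, on a budget of 10 in all, crops included, one or two more only if the job needs it, and the job is handed in when it is done.

```bash
mkdir -p pics
python3 - <<'E'
from cell import robot
import cv2,pickle
o=robot.get_obs()
print({k:(v if isinstance(v,float) else [round(float(x),4) for x in v] if hasattr(v,'__len__') else v) for k,v in o.items()})
for n in("side","top"):
    d=robot.get_image(n);pickle.dump(d,open(n+".pkl","wb"));cv2.imwrite(f"pics/{n}0.png",d["pixels"]);print(n,d["fovy"],d["cx"],d["cy"],d["rvec"],d["tvec"])
E
```

```text
{'t': 0.0, 'joint_positions': [1.1099, 0.4778, 0.0223, 1.5564, -0.0115, 1.1093, -0.0831], 'dq': [-0.0014, 0.0004, -0.0002, -0.0015, -0.0003, 0.0011, 0.0004], 'effort': [-0.0004, -59.6465, 1.6074, -28.1199, 0.0124, 0.0095, -0.0], 'ee_pos': [0.233, -0.6329, 0.2303], 'eef_rot': [-3.0911, -0.551, 0.0008], 'contact_force': [0.1997, -0.3225, 0.1675], 'moment': [0.0286, -0.0231, 0.0148], 'gripper_width': 0.9976412783676661}
side 45.540536467170554 260.0795947453786 189.66792168740028 [ 0.80439492 -2.44583522  1.25002577] [0.45176059 0.2558233  1.25432391]
top 52.39977324919439 256.7399695525198 194.65804377331753 [ 2.08910974 -2.15570461  0.17388918] [0.02405659 0.56171962 1.16185198]
```

View pics/side0.png

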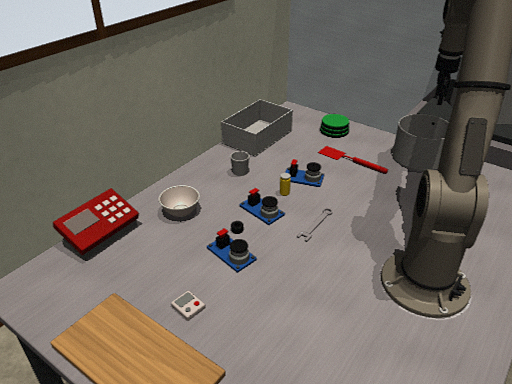

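View pics/top0.png

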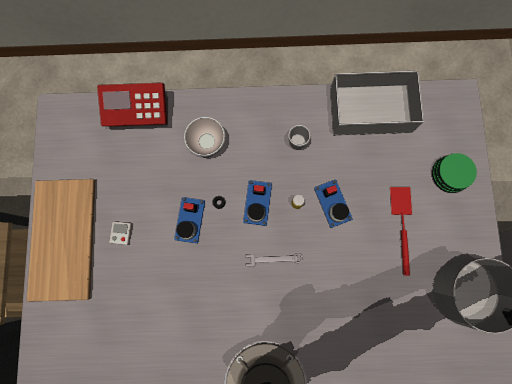

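The side view shows three blue feet at about (232,250), (262,208) and (305,175), each with its pad toward the robot. In the top view (left of the image is +y) the pads are at about (186,229), (256,211) and (340,212), and the red caps at (189,207), (259,188) and (332,190). The ring lies between the left and middle feet, and the oil can between the middle and right.

```bash
cat > h.py <<'E'
import cv2,numpy as np,pickle
from scipy.spatial.transform import Rotation as Ro
class Cam:
    def __init__(s,d):
        s.img=d["pixels"];h=s.img.shape[0];f=h/2/np.tan(np.radians(d["fovy"])/2)
        s.K=np.array([[f,0,d["cx"]],[0,f,d["cy"]],[0,0,1]]);s.rv=np.array(d["rvec"],float);s.tv=np.array(d["tvec"],float)
        s.R=cv2.Rodrigues(s.rv)[0];s.C=-s.R.T@s.tv;s.P=s.K@np.c_[s.R,s.tv]
    def proj(s,p): return cv2.projectPoints(np.array(p,float).reshape(-1,3),s.rv,s.tv,s.K,None)[0][:,0]
    def ray(s,uv,z):
        d=s.R.T@np.linalg.inv(s.K)@np.r_[uv,1];return s.C+d*(z-s.C[2])/d[2]
def tri(a,ua,b,ub):
    X=cv2.triangulatePoints(a.P,b.P,np.array(ua,float),np.array(ub,float))[:,0];X=X[:3]/X[3]
    return X,a.proj(X)[0]-ua,b.proj(X)[0]-ub
def blobs(m,lo,hi):
    n,l,st,c=cv2.connectedComponentsWithStats(m.astype(np.uint8))
    return [(c[i],st[i],l==i) for i in range(1,n) if lo<=st[i,4]<=hi]
def feet(c):
    hsv=cv2.cvtColor(c.img,cv2.COLOR_BGR2HSV);H,S,V=cv2.split(hsv)
    blue=blobs((H>100)&(H<130)&(S>120)&(V>50),60,5000)
    red=blobs(((H<8)|(H>172))&(S>150)&(V>90),15,400)
    return blue,red,hsv
E
python3 - <<'E'
from h import *
C={n:Cam(pickle.load(open(n+".pkl","rb"))) for n in("side","top")}
for n,c in C.items():
    b,r,hsv=feet(c)
    print(n,c.C.round(3),"tcp",c.proj([.233,-.633,.23]).round(0))
    for x in b: print(" blue",x[0].round(1),x[1])
    for x in r: print(" red",x[0].round(1),x[1])
    if n=="top":
        for x in b:
            cn=np.argwhere(x[2])[:,::-1].astype(np.float32)
            w=np.array([c.ray(p,.01)[:2] for p in cn],np.float32)
            # hull in world
            print("  rect",cv2.minAreaRect(w))
# crops, 4x, both views in one picture
a=cv2.resize(C["side"].img[150:280,200:335],None,fx=3,fy=3,interpolation=2)
t=cv2.resize(C["top"].img[170:250,165:365],None,fx=4,fy=4,interpolation=2)
o=np.zeros((600,800,3),np.uint8);
a=cv2.resize(C["side"].img[155:275,200:335],None,fx=2.25,fy=2.25,interpolation=2)
o[:320,:800]=t;o[325:325+a.shape[0],:a.shape[1]]=a;cv2.imwrite("pics/crop1.png",o)
E
```

```text
side [-0.144  0.968  0.941] tcp [[438. 103.]]
 blue [304.2 178.3] [290 170  34  16 200]
 blue [259.3 210.9] [240 199  45  25 276]
 blue [228.1 255.5] [207 241  49  30 352]
 red [331.5 152.4] [318 146  27  14 197]
 red [369.  163.6] [346 156  42  16 129]
 red [293.7 161.5] [291 159   6   6  24]
 red [253.4 190.5] [249 188  10   6  33]
 red [221.8 231.6] [217 228  11   8  44]
 red [196.1 302.9] [194 301   5   5  18]
top [ 0.349 -0.007  1.243] tcp [[517. 304.]]
 blue [257.8 200.4] [244 181  28  45 567]
 blue [330.5 201. ] [315 181  37  47 550]
 blue [191.2 217.1] [175 198  30  45 558]
 red [258.5 187.8] [254 185  10   7  54]
 red [331.2 189. ] [326 185  11   8  52]
 red [188.2 205.5] [183 203  11   6  53]
  rect ((0.5443699955940247, 0.005848664790391922), (0.07402540743350983, 0.13812249898910522), 80.93522644042969)
  rect ((0.5346196889877319, -0.2349107414484024), (0.13919876515865326, 0.0744120255112648), 19.31032371520996)
  rect ((0.49582725763320923, 0.22326985001564026), (0.07490760087966919, 0.13778690993785858), 79.98314666748047)
```

View pics/crop1.png

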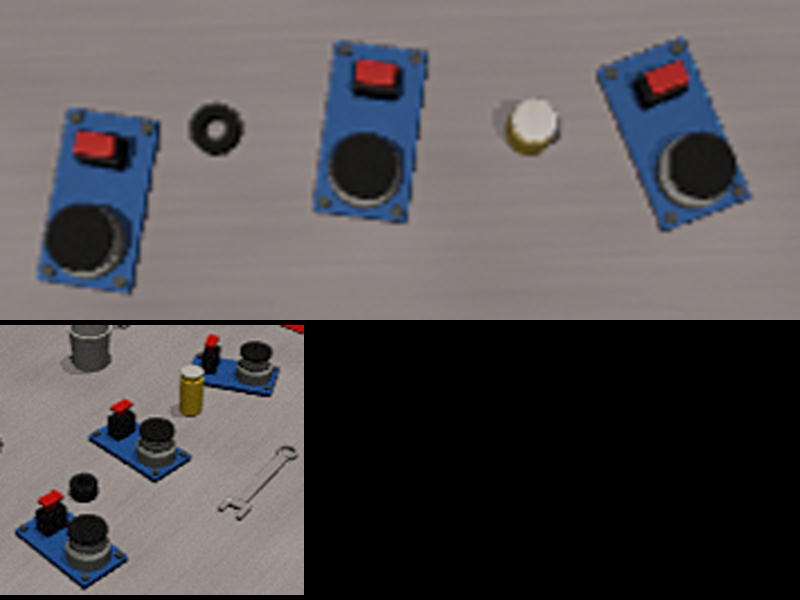

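Run:
```python
from h import *
C={n:Cam(pickle.load(open(n+".pkl","rb"))) for n in("side","top")}
s,t=C["side"],C["top"]
F={"L":((.4958,.2233),-10.0,(221.8,231.6),(188.2,205.5)),"M":((.5444,.0058),-9.1,(253.4,190.5),(258.5,187.8)),"R":((.5346,-.2349),19.3,(293.7,161.5),(331.2,189.))}
for k,(c,a,us,ut) in F.items():
    d=np.array([np.cos(np.radians(a)),np.sin(np.radians(a))])
    X,e1,e2=tri(s,us,t,ut)
    print(k,"plate pad",(c-.035*d).round(4),"plate tag",(c+.037*d).round(4),"tri tag",X.round(4),e1.round(1),e2.round(1),"ray tag",t.ray(ut,.065)[:2].round(4))
    p=np.r_[c-.035*d,.06];r=[]
    for n,cam,lim in(("top",t,50),("side",s,45)):
        u,v=cam.proj(p)[0];V=cam.img.max(2)
        m=np.zeros(V.shape,np.uint8);cv2.circle(m,(int(u+.5),int(v+.5)),13,1,-1)
        b=blobs((V<lim)&(m>0),20,900);b=max(b,key=lambda x:x[1][4]);r.append(b[0])
        print("   ",n,"pred",(u.round(1),v.round(1)),"dark",b[0].round(1),b[1])
    X,e1,e2=tri(t,r[0],s,r[1]);print("   tri pad",X.round(4),"ray",t.ray(r[0],.06)[:2].round(4))
R=Ro.from_rotvec([-3.0911,-.551,.0008]).as_matrix();print(R.round(3))
for uv in((455,295),(485,262),(485,330)):print("pot rim@.2",t.ray(uv,.2).round(3))
for w in((.56,-.25,.25),(.46,.229,.15)): print((R.T@(np.array(w)-[.233,-.633,.2303])/.6).round(4))
```

```text
L plate pad [0.4613 0.2294] plate tag [0.5322 0.2169] tri tag [0.5357 0.2192 0.0603] [0.6 0.2] [-0.4 -0.7] ray tag [0.5327 0.2169]
    top pred (np.float64(184.4), np.float64(229.1)) dark [185.  228.9] [177 221  18  17 228]
    side pred (np.float64(240.4), np.float64(244.2)) dark [237.7 246.7] [227 239  21  18 235]
   tri pad [0.466  0.2317 0.0489] ray [0.4617 0.2276]
M plate pad [0.5098 0.0113] plate tag [ 5.809e-01 -1.000e-04] tri tag [0.5842 0.0016 0.0601] [0.6 0.1] [-0.5 -0.8] ray tag [5.807e-01 2.000e-04]
    top pred (np.float64(255.6), np.float64(211.0)) dark [255.8 211.2] [248 204  17  16 210]
    side pred (np.float64(270.9), np.float64(200.3)) dark [269.1 203.1] [262 197  15  15 169]
   tri pad [0.5135 0.0121 0.0473] ray [0.5093 0.0106]
R plate pad [ 0.5016 -0.2465] plate tag [ 0.5695 -0.2227] tri tag [ 0.5721 -0.2216  0.0634] [0.5 0.1] [-0.4 -0.7] ray tag [ 0.5696 -0.2224]
    top pred (np.float64(340.3), np.float64(211.0)) dark [340.2 211.1] [333 203  16  17 208]
    side pred (np.float64(314.7), np.float64(165.8)) dark [312.9 168.3] [306 163  15  13 131]
   tri pad [ 0.5058 -0.2476  0.0465] ray [ 0.5012 -0.2463]
[[ 0.938  0.346 -0.001]
 [ 0.346 -0.938  0.002]
 [-0.    -0.002 -1.   ]]
pot rim@.2 [ 0.256 -0.498  0.2  ]
pot rim@.2 [ 0.337 -0.585  0.2  ]
pot rim@.2 [ 0.168 -0.563  0.2  ]
[ 0.732  -0.4108 -0.0322]
[ 0.8515 -1.2172  0.1359]
```

```bash
python3 -m handwheel '[{"dz":-0.17,"gripper":1},{"dz":-0.17,"gripper":1},{"dz":-0.17,"gripper":1},{"dx":0.73,"dy":-0.41,"dz":-0.17,"gripper":1},{"dx":0.73,"dy":-0.41,"dz":-0.17,"gripper":1},{"dx":0.73,"dy":-0.41,"dz":-0.17,"gripper":1},{"dx":0.73,"dy":-0.41,"dz":-0.17,"gripper":1},{"dx":0.73,"dy":-0.41,"dz":-0.17,"gripper":1},{"dx":0.73,"dy":-0.41,"dz":-0.17,"gripper":1},{"dx":0.73,"dy":-0.41,"dz":-0.17,"gripper":1},{"dx":0.73,"dy":-0.41,"dz":-0.17,"gripper":1},{"dx":0.73,"dy":-0.41,"dz":-0.17,"gripper":1},{"dx":0.73,"dy":-0.41,"dz":-0.17,"gripper":1},{"dx":0.73,"dy":-0.41,"dz":-0.17,"gripper":1},{"dx":0.73,"dy":-0.41,"dz":-0.17,"gripper":1}]'
cat > go.py <<'E'
import sys,numpy as np
from cell import robot
from scipy.spatial.transform import Rotation as Ro
o=robot.get_obs();R=Ro.from_rotvec(o["eef_rot"]);w=np.array([float(x) for x in sys.argv[1:4]])
print("t",round(o["t"],2),"pos",np.round(o["ee_pos"],4),"F",np.round(o["contact_force"],2),"units",(R.inv().apply(w-o["ee_pos"])/.6).round(4),"q",np.round(o["joint_positions"],2),"w",o["gripper_width"])
E
python3 go.py .4615 .2285 .12
```

```text
t 0.1 pos [ 0.233  -0.6329  0.2304] F [-0.47 -0.7  -0.28] units [ 0.8535 -1.2154  0.1859] q [ 1.11  0.48  0.02  1.56 -0.01  1.11 -0.08] w 0.99957529855034validation failed for argument at $[0]...
```

```bash
python3 -m handwheel '[{"dx":0,"dy":0,"dz":-0.17,"wx":0,"wy":0,"wz":0,"gripper":1},{"dx":0,"dy":0,"dz":-0.17,"wx":0,"wy":0,"wz":0,"gripper":1},{"dx":0,"dy":0,"dz":-0.17,"wx":0,"wy":0,"wz":0,"gripper":1}]' 2>&1; echo; python3 go.py .56 -.25 .28
```

```text
t: 0.48
ee_pos: [0.2338, -0.635, 0.3372]
eef_rot: [3.087, 0.55, 0.003]
contact_force: [0.4, 0.1, -0.7]
gripper_width: 0.376

t 0.47 pos [ 0.2338 -0.635   0.3372] F [ 0.35  0.13 -0.74] units [ 0.7317 -0.415   0.093 ] q [ 1.1   0.41  0.03  1.42 -0.01  1.31 -0.08] w 0.3764543354946087
```

```bash
python3 -m handwheel '[{"dx":0.73,"dy":-0.415,"dz":0.09,"wx":0,"wy":0,"wz":0,"gripper":1},{"dx":0.73,"dy":-0.415,"dz":0.09,"wx":0,"wy":0,"wz":0,"gripper":1},{"dx":0.73,"dy":-0.415,"dz":0.09,"wx":0,"wy":0,"wz":0,"gripper":1},{"dx":0.73,"dy":-0.415,"dz":0.09,"wx":0,"wy":0,"wz":0,"gripper":1},{"dx":0.73,"dy":-0.415,"dz":0.09,"wx":0,"wy":0,"wz":0,"gripper":1},{"dx":0.73,"dy":-0.415,"dz":0.09,"wx":0,"wy":0,"wz":0,"gripper":1},{"dx":0.73,"dy":-0.415,"dz":0.09,"wx":0,"wy":0,"wz":0,"gripper":1},{"dx":0.73,"dy":-0.415,"dz":0.09,"wx":0,"wy":0,"wz":0,"gripper":1},{"dx":0.73,"dy":-0.415,"dz":0.09,"wx":0,"wy":0,"wz":0,"gripper":1},{"dx":0.73,"dy":-0.415,"dz":0.09,"wx":0,"wy":0,"wz":0,"gripper":1},{"dx":0.73,"dy":-0.415,"dz":0.09,"wx":0,"wy":0,"wz":0,"gripper":1}]' 2>&1; echo; python3 go.py .4615 .2285 .15
```

```text
t: 1.85
ee_pos: [0.5568, -0.2505, 0.2788]
eef_rot: [3.093, 0.546, -0.002]
contact_force: [-0.1, -0.1, 1.1]
gripper_width: 0.004

t 1.85 pos [ 0.5568 -0.2505  0.2788] F [-0.06 -0.11  1.06] units [ 0.1246 -0.8045  0.2144] q [ 0.47  0.34 -0.19  1.65  0.07  1.16 -0.96] w 0.00396918985000041
```

```bash
python3 -m handwheel '[{"dx":0.125,"dy":-0.805,"dz":0.21,"wx":0,"wy":0,"wz":0,"gripper":1},{"dx":0.125,"dy":-0.805,"dz":0.21,"wx":0,"wy":0,"wz":0,"gripper":1},{"dx":0.125,"dy":-0.805,"dz":0.21,"wx":0,"wy":0,"wz":0,"gripper":1},{"dx":0.125,"dy":-0.805,"dz":0.21,"wx":0,"wy":0,"wz":0,"gripper":1},{"dx":0.125,"dy":-0.805,"dz":0.21,"wx":0,"wy":0,"wz":0,"gripper":1},{"dx":0.125,"dy":-0.805,"dz":0.21,"wx":0,"wy":0,"wz":0,"gripper":1},{"dx":0.125,"dy":-0.805,"dz":0.21,"wx":0,"wy":0,"wz":0,"gripper":1},{"dx":0.125,"dy":-0.805,"dz":0.21,"wx":0,"wy":0,"wz":0,"gripper":1},{"dx":0.125,"dy":-0.805,"dz":0.21,"wx":0,"wy":0,"wz":0,"gripper":1},{"dx":0.125,"dy":-0.805,"dz":0.21,"wx":0,"wy":0,"wz":0,"gripper":1},{"dx":0.125,"dy":-0.805,"dz":0.21,"wx":0,"wy":0,"wz":0,"gripper":1},{"dx":0.125,"dy":-0.805,"dz":0.21,"wx":0,"wy":0,"wz":0,"gripper":1}]' 2>&1; echo; python3 go.py .4615 .2285 .07
```

```text
t: 3.35
ee_pos: [0.4626, 0.229, 0.1536]
eef_rot: [3.093, 0.546, 0.001]
contact_force: [0.5, 0.3, -0.6]
gripper_width: 0.005

t 3.35 pos [0.4626 0.229  0.1536] F [ 0.55  0.28 -0.58] units [-0.0021  0.      0.1394] q [-0.22  0.35 -0.43  1.98  0.19  0.85 -1.98] w 0.004782061143528205
```

```bash
python3 -m handwheel '[{"dx":-0.002,"dy":0,"dz":0.07,"wx":0,"wy":0,"wz":0,"gripper":1},{"dx":-0.002,"dy":0,"dz":0.14,"wx":0,"wy":0,"wz":0,"gripper":1},{"dx":-0.002,"dy":0,"dz":0.14,"wx":0,"wy":0,"wz":0,"gripper":1},{"dx":-0.002,"dy":0,"dz":0.14,"wx":0,"wy":0,"wz":0,"gripper":1}]' 2>&1; echo
python3 - <<'E'
from h import *
from cell import robot
d=robot.get_image("side");t=robot.get_image("top")
a=cv2.resize(d["pixels"][175:275,190:290],(400,400),interpolation=2);b=cv2.resize(t["pixels"][180:280,140:240],(400,400),interpolation=2)
cv2.imwrite("pics/c2.png",np.hstack([a,b]))
E
python3 go.py .4615 .2285 .05
```

```text
t: 3.85
ee_pos: [0.4615, 0.2304, 0.0706]
eef_rot: [-3.093, -0.55, -0.002]
contact_force: [0.7, -0.2, 0.4]
gripper_width: 0.002

t 3.95 pos [0.462  0.2308 0.0711] F [-0.66  0.15  0.39] units [-0.0022  0.0034  0.0352] q [-0.27  0.47 -0.39  2.04  0.28  0.68 -2.06] w 0.001095776450419029
```

View pics/c2.png

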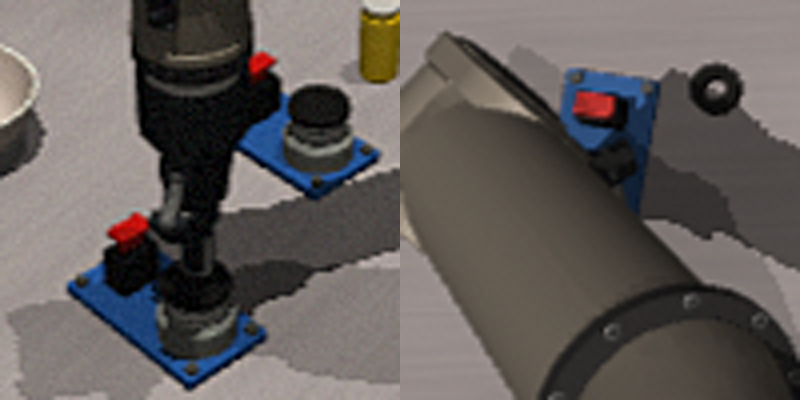

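Side crop: the shut fingertips hover over the left pad near its centre, about (200,275) in the crop, clear of the tag. Now I press this pad.

```bash
python3 -m handwheel '[{"dx":0,"dy":0.003,"dz":0.012,"wx":0,"wy":0,"wz":0,"gripper":1},{"dx":0,"dy":0.003,"dz":0.02,"wx":0,"wy":0,"wz":0,"gripper":1},{"dx":0,"dy":0.003,"dz":0.028,"wx":0,"wy":0,"wz":0,"gripper":1},{"dx":0,"dy":0.003,"dz":0.034,"wx":0,"wy":0,"wz":0,"gripper":1},{"dx":0,"dy":0.003,"dz":0.034,"wx":0,"wy":0,"wz":0,"gripper":1},{"dx":0,"dy":0.003,"dz":0.034,"wx":0,"wy":0,"wz":0,"gripper":1},{"dx":0,"dy":0.003,"dz":0.034,"wx":0,"wy":0,"wz":0,"gripper":1}]' 2>&1;  python3 -m handwheel '[{"dx":0,"dy":0,"dz":0,"wx":0,"wy":0,"wz":0,"gripper":1}]' 2>&1; python3 -m handwheel '[{"dx":0,"dy":0,"dz":0,"wx":0,"wy":0,"wz":0,"gripper":1}]' 2>&1
```

```text
t: 4.82
ee_pos: [0.4615, 0.2285, 0.0491]
eef_rot: [3.093, 0.551, 0.001]
contact_force: [1.9, -1.6, 3.7]
gripper_width: 0.004
t: 4.95
ee_pos: [0.4614, 0.2286, 0.0491]
eef_rot: [3.093, 0.551, 0.001]
contact_force: [0.8, -1.8, 3.0]
gripper_width: 0.002
t: 5.08
ee_pos: [0.4613, 0.2286, 0.049]
eef_rot: [-3.093, -0.551, -0.0]
contact_force: [1.3, -1.5, 2.8]
gripper_width: -0.001
```

```bash
python3 -m handwheel '[{"dx":0,"dy":0,"dz":-0.03,"wx":0,"wy":0,"wz":0,"gripper":1},{"dx":0,"dy":0,"dz":-0.12,"wx":0,"wy":0,"wz":0,"gripper":1},{"dx":0,"dy":0,"dz":-0.12,"wx":0,"wy":0,"wz":0,"gripper":1},{"dx":-0.05,"dy":0.368,"dz":-0.12,"wx":0,"wy":0,"wz":0,"gripper":1},{"dx":-0.05,"dy":0.368,"dz":-0.12,"wx":0,"wy":0,"wz":0,"gripper":1},{"dx":-0.05,"dy":0.368,"dz":-0.12,"wx":0,"wy":0,"wz":0,"gripper":1},{"dx":-0.05,"dy":0.368,"dz":-0.12,"wx":0,"wy":0,"wz":0,"gripper":1},{"dx":-0.05,"dy":0.368,"dz":-0.12,"wx":0,"wy":0,"wz":0,"gripper":1},{"dx":-0.05,"dy":0.368,"dz":-0.12,"wx":0,"wy":0,"wz":0,"gripper":1},{"dx":-0.05,"dy":0.368,"dz":-0.08,"wx":0,"wy":0,"wz":0,"gripper":1},{"dx":-0.05,"dy":0.368,"dz":-0.035,"wx":0,"wy":0,"wz":0,"gripper":1},{"dx":-0.05,"dy":0.368,"dz":-0.035,"wx":0,"wy":0,"wz":0,"gripper":1},{"dx":-0.05,"dy":0.368,"dz":-0.035,"wx":0,"wy":0,"wz":0,"gripper":1}]'; python3 go.py .5098 .011 .05
```

```text
t: 6.7
ee_pos: [0.5096, 0.0123, 0.0706]
eef_rot: [-3.092, -0.554, -0.001]
contact_force: [-0.2, -0.6, 0.1]
gripper_width: 0.002
t 6.7 pos [0.5096 0.0123 0.0706] F [-0.15 -0.6   0.05] units [-0.0006  0.0022  0.0344] q [ 0.13  0.45 -0.34  2.06  0.24  0.66 -1.58] w 0.0021506231540759885
```

```bash
python3 -m handwheel '[{"dx":0,"dy":0.002,"dz":0.012,"wx":0,"wy":0,"wz":0,"gripper":1},{"dx":0,"dy":0.002,"dz":0.02,"wx":0,"wy":0,"wz":0,"gripper":1},{"dx":0,"dy":0.002,"dz":0.028,"wx":0,"wy":0,"wz":0,"gripper":1},{"dx":0,"dy":0.002,"dz":0.034,"wx":0,"wy":0,"wz":0,"gripper":1},{"dx":0,"dy":0.002,"dz":0.034,"wx":0,"wy":0,"wz":0,"gripper":1},{"dx":0,"dy":0.002,"dz":0.034,"wx":0,"wy":0,"wz":0,"gripper":1},{"dx":0,"dy":0.002,"dz":0.034,"wx":0,"wy":0,"wz":0,"gripper":1}]' 2>&1;  python3 -m handwheel '[{"dx":0,"dy":0,"dz":0,"wx":0,"wy":0,"wz":0,"gripper":1}]' 2>&1; python3 -m handwheel '[{"dx":0,"dy":0,"dz":0,"wx":0,"wy":0,"wz":0,"gripper":1}]' 2>&1
```

```text
t: 7.58
ee_pos: [0.5103, 0.0099, 0.05]
eef_rot: [3.093, 0.551, 0.002]
contact_force: [-0.1, -0.9, 7.2]
gripper_width: -0.0
t: 7.7
ee_pos: [0.5103, 0.0099, 0.05]
eef_rot: [3.093, 0.551, 0.002]
contact_force: [-0.4, -0.7, 7.5]
gripper_width: 0.005
t: 7.82
ee_pos: [0.5103, 0.0099, 0.05]
eef_rot: [3.093, 0.551, 0.001]
contact_force: [-0.4, 0.2, 6.5]
gripper_width: -0.0
```

```bash
python3 -m handwheel '[{"dx":0,"dy":0,"dz":-0.03,"wx":0,"wy":0,"wz":0,"gripper":1},{"dx":0,"dy":0,"dz":-0.12,"wx":0,"wy":0,"wz":0,"gripper":1},{"dx":0,"dy":0,"dz":-0.15,"wx":0,"wy":0,"wz":0,"gripper":1},{"dx":-0.162,"dy":0.396,"dz":-0.15,"wx":0,"wy":0,"wz":0,"gripper":1},{"dx":-0.162,"dy":0.396,"dz":-0.15,"wx":0,"wy":0,"wz":0,"gripper":1},{"dx":-0.162,"dy":0.396,"dz":-0.15,"wx":0,"wy":0,"wz":0,"gripper":1},{"dx":-0.162,"dy":0.396,"dz":-0.15,"wx":0,"wy":0,"wz":0,"gripper":1},{"dx":-0.162,"dy":0.396,"dz":-0.15,"wx":0,"wy":0,"wz":0,"gripper":1},{"dx":-0.162,"dy":0.396,"dz":-0.15,"wx":0,"wy":0,"wz":0,"gripper":1},{"dx":-0.162,"dy":0.396,"dz":-0.1,"wx":0,"wy":0,"wz":0,"gripper":1},{"dx":-0.162,"dy":0.396,"dz":-0.035,"wx":0,"wy":0,"wz":0,"gripper":1},{"dx":-0.162,"dy":0.396,"dz":-0.035,"wx":0,"wy":0,"wz":0,"gripper":1},{"dx":-0.162,"dy":0.396,"dz":-0.035,"wx":0,"wy":0,"wz":0,"gripper":1}]'; python3 go.py .5015 -.2465 .05
```

```text
t: 9.45
ee_pos: [0.5017, -0.2454, 0.0718]
eef_rot: [3.092, 0.554, 0.002]
contact_force: [-0.0, -0.4, 0.5]
gripper_width: 0.001
t 9.45 pos [ 0.5017 -0.2454  0.0718] F [-0.01 -0.42  0.45] units [-0.0009  0.0015  0.0363] q [ 0.55  0.51 -0.26  1.95  0.19  0.71 -1.04] w 0.00055152725375848
```

```bash
python3 -m handwheel '[{"dx":0,"dy":0.001,"dz":0.012,"wx":0,"wy":0,"wz":0,"gripper":1},{"dx":0,"dy":0.001,"dz":0.02,"wx":0,"wy":0,"wz":0,"gripper":1},{"dx":0,"dy":0.001,"dz":0.028,"wx":0,"wy":0,"wz":0,"gripper":1},{"dx":0,"dy":0.001,"dz":0.035,"wx":0,"wy":0,"wz":0,"gripper":1},{"dx":0,"dy":0.001,"dz":0.035,"wx":0,"wy":0,"wz":0,"gripper":1},{"dx":0,"dy":0.001,"dz":0.035,"wx":0,"wy":0,"wz":0,"gripper":1},{"dx":0,"dy":0.001,"dz":0.035,"wx":0,"wy":0,"wz":0,"gripper":1}]' 2>&1;  python3 -m handwheel '[{"dx":0,"dy":0,"dz":0,"wx":0,"wy":0,"wz":0,"gripper":1}]' 2>&1; python3 -m handwheel '[{"dx":0,"dy":0,"dz":0,"wx":0,"wy":0,"wz":0,"gripper":1}]' 2>&1
```

```text
t: 10.32
ee_pos: [0.5015, -0.2474, 0.0504]
eef_rot: [3.092, 0.551, 0.002]
contact_force: [-2.1, 0.3, 9.1]
gripper_width: 0.001
t: 10.45
ee_pos: [0.5015, -0.2474, 0.0504]
eef_rot: [3.092, 0.551, 0.002]
contact_force: [-2.4, 0.2, 9.5]
gripper_width: -0.002
t: 10.58
ee_pos: [0.5015, -0.2474, 0.0504]
eef_rot: [3.092, 0.551, 0.002]
contact_force: [-1.0, 0.8, 8.7]
gripper_width: -0.003
```

Left is softest: about 3 N against 7 N and 9 N. I lift off and re-measure the left tag before going to it.

```bash
python3 -m handwheel '[{"dx":0,"dy":0,"dz":-0.03,"wx":0,"wy":0,"wz":0,"gripper":1},{"dx":0,"dy":0,"dz":-0.12,"wx":0,"wy":0,"wz":0,"gripper":1},{"dx":0,"dy":0,"dz":-0.17,"wx":0,"wy":0,"wz":0,"gripper":1},{"dx":0,"dy":0,"dz":-0.17,"wx":0,"wy":0,"wz":0,"gripper":1}]'
python3 - <<'E'
from h import *
from cell import robot
c=[Cam(robot.get_image(n)) for n in("side","top")]
for k in c:
    b,r,_=feet(k)
    print([x[0].round(1).tolist() for x in b],[x[0].round(1).tolist() for x in r if x[1][4]<70])
u=min(feet(c[1])[1],key=lambda x:np.hypot(*(x[0]-[188.2,205.5])))[0];print(c[1].ray(u,.065))
E
python3 go.py .533 .2175 .15
```

```text
t: 11.08
ee_pos: [0.5023, -0.2478, 0.1546]
eef_rot: [3.09, 0.55, 0.006]
contact_force: [0.5, -0.8, 0.0]
gripper_width: 0.003
[[304.0, 178.4], [259.5, 211.0], [228.1, 255.5]] [[293.6, 161.6], [253.5, 190.5], [222.0, 231.6], [196.2, 302.9]]
[[257.8, 200.5], [329.6, 200.7], [191.2, 217.1]] [[258.5, 187.8], [331.2, 188.9], [188.2, 205.7]]
[0.53203022 0.21705875 0.065     ]
t 11.18 pos [ 0.5003 -0.2472  0.1516] F [-0.51  0.91 -0.88] units [ 0.3185 -0.7081  0.0025] q [ 0.58  0.39 -0.29  1.9   0.14  0.87 -1.  ] w -0.0029785158204502712
```

```bash
python3 -m handwheel '[{"dx":0.318,"dy":-0.708,"dz":0,"wx":0,"wy":0,"wz":0,"gripper":1},{"dx":0.318,"dy":-0.708,"dz":0,"wx":0,"wy":0,"wz":0,"gripper":1},{"dx":0.318,"dy":-0.708,"dz":0,"wx":0,"wy":0,"wz":0,"gripper":1},{"dx":0.318,"dy":-0.708,"dz":0,"wx":0,"wy":0,"wz":0,"gripper":1},{"dx":0.318,"dy":-0.708,"dz":0,"wx":0,"wy":0,"wz":0,"gripper":1},{"dx":0.318,"dy":-0.708,"dz":0,"wx":0,"wy":0,"wz":0,"gripper":1},{"dx":0.318,"dy":-0.708,"dz":0,"wx":0,"wy":0,"wz":0,"gripper":1},{"dx":0.318,"dy":-0.708,"dz":0,"wx":0,"wy":0,"wz":0,"gripper":1},{"dx":0.318,"dy":-0.708,"dz":0,"wx":0,"wy":0,"wz":0,"gripper":1},{"dx":0.318,"dy":-0.708,"dz":0.05,"wx":0,"wy":0,"wz":0,"gripper":1},{"dx":0.318,"dy":-0.708,"dz":0.11,"wx":0,"wy":0,"wz":0,"gripper":1},{"dx":0.318,"dy":-0.708,"dz":0.122,"wx":0,"wy":0,"wz":0,"gripper":1},{"dx":0.318,"dy":-0.708,"dz":0.122,"wx":0,"wy":0,"wz":0,"gripper":1},{"dx":0.318,"dy":-0.708,"dz":0.122,"wx":0,"wy":0,"wz":0,"gripper":1}]'
python3 - <<'E'
from h import *
from cell import robot
d=robot.get_image("side")
cv2.imwrite("pics/c3.png",cv2.resize(d["pixels"][175:275,190:290],(500,500),interpolation=2))
E
python3 go.py .5325 .2173 .05
```

```text
t: 12.92
ee_pos: [0.534, 0.2174, 0.0795]
eef_rot: [-3.093, -0.55, -0.003]
contact_force: [0.5, -0.2, 0.3]
gripper_width: 0.003
t 12.97 pos [0.534  0.2175 0.0796] F [-0.71  0.11  0.82] units [-0.0027 -0.0005  0.0494] q [-0.19  0.53 -0.39  1.9   0.29  0.76 -1.96] w -0.0018452957143173594
```

View pics/c3.png

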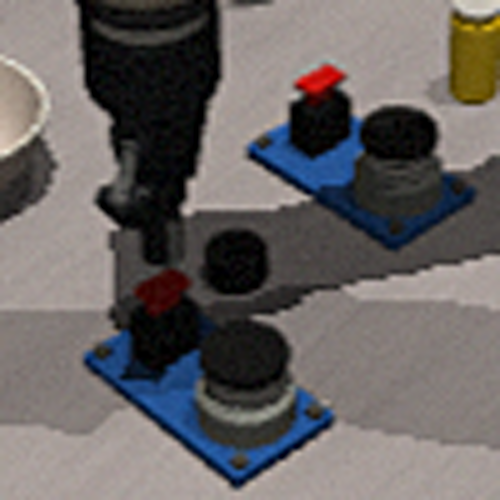

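The shut tips at (163,260) hang right above the shaded red tag at (163,290). Now I push it down.

```bash
python3 -m handwheel '[{"dx":-0.002,"dy":0,"dz":0.015,"wx":0,"wy":0,"wz":0,"gripper":1},{"dx":-0.002,"dy":0,"dz":0.022,"wx":0,"wy":0,"wz":0,"gripper":1},{"dx":-0.002,"dy":0,"dz":0.029,"wx":0,"wy":0,"wz":0,"gripper":1},{"dx":-0.002,"dy":0,"dz":0.036,"wx":0,"wy":0,"wz":0,"gripper":1},{"dx":-0.002,"dy":0,"dz":0.042,"wx":0,"wy":0,"wz":0,"gripper":1},{"dx":-0.002,"dy":0,"dz":0.047,"wx":0,"wy":0,"wz":0,"gripper":1},{"dx":-0.002,"dy":0,"dz":0.047,"wx":0,"wy":0,"wz":0,"gripper":1},{"dx":-0.002,"dy":0,"dz":0.047,"wx":0,"wy":0,"wz":0,"gripper":1}]'
```

```text
t: 13.98
ee_pos: [0.5318, 0.2168, 0.051]
eef_rot: [3.092, 0.551, -0.0]
contact_force: [-5.5, -2.7, 13.3]
gripper_width: -0.0
```

```bash
python3 -m handwheel '[{"dx":0,"dy":0,"dz":0.002,"wx":0,"wy":0,"wz":0,"gripper":1},{"dx":0,"dy":0,"dz":0.002,"wx":0,"wy":0,"wz":0,"gripper":1},{"dx":0,"dy":0,"dz":0.002,"wx":0,"wy":0,"wz":0,"gripper":1}]';python3 -m handwheel '[{"dx":0,"dy":0,"dz":-0.03,"wx":0,"wy":0,"wz":0,"gripper":1},{"dx":0,"dy":0,"dz":-0.1,"wx":0,"wy":0,"wz":0,"gripper":1},{"dx":0,"dy":0,"dz":-0.2,"wx":0,"wy":0,"wz":0,"gripper":1},{"dx":0,"dy":0,"dz":-0.25,"wx":0,"wy":0,"wz":0,"gripper":1},{"dx":0,"dy":0.6,"dz":-0.25,"wx":0,"wy":0,"wz":0,"gripper":1},{"dx":0,"dy":0.6,"dz":-0.25,"wx":0,"wy":0,"wz":0,"gripper":1},{"dx":0,"dy":0.6,"dz":-0.25,"wx":0,"wy":0,"wz":0,"gripper":1},{"dx":0,"dy":0.6,"dz":-0.25,"wx":0,"wy":0,"wz":0,"gripper":1},{"dx":0,"dy":0.6,"dz":-0.25,"wx":0,"wy":0,"wz":0,"gripper":1},{"dx":0,"dy":0.6,"dz":-0.25,"wx":0,"wy":0,"wz":0,"gripper":1},{"dx":0,"dy":0.6,"dz":-0.25,"wx":0,"wy":0,"wz":0,"gripper":1}]'
python3 - <<'E'
from h import *
from cell import robot
c=[Cam(robot.get_image(n)) for n in("side","top")]
for k in c:
    b,r,_=feet(k)
    print([x[0].round(1).tolist() for x in b],[x[0].round(1).tolist() for x in r if x[1][4]<70])
for z in(.065,.051): print(c[0].proj([.5325,.2173,z]))
cv2.imwrite("pics/c4.png",np.hstack([cv2.resize(c[0].img[145:275,200:330],(390,390),interpolation=2),cv2.resize(c[1].img[150:280,150:280],(390,390),interpolation=2)]))
E
```

```text
t: 14.35
ee_pos: [0.5319, 0.2169, 0.0509]
eef_rot: [3.092, 0.551, 0.0]
contact_force: [-7.9, -4.9, 24.6]
gripper_width: 0.002
t: 15.72
ee_pos: [0.657, -0.1271, 0.1986]
eef_rot: [3.093, 0.539, 0.0]
contact_force: [-1.2, 0.3, 0.8]
gripper_width: 0.004
[[301.4, 178.0], [259.4, 210.9], [228.0, 255.5]] [[253.4, 190.4], [222.1, 234.9], [196.2, 303.1]]
[[257.7, 200.5], [191.2, 216.9]] [[258.4, 187.8], [188.9, 206.2]]
[[223.63024294 230.62704433]]
[[223.83052032 234.25548875]]
```

View pics/c4.png

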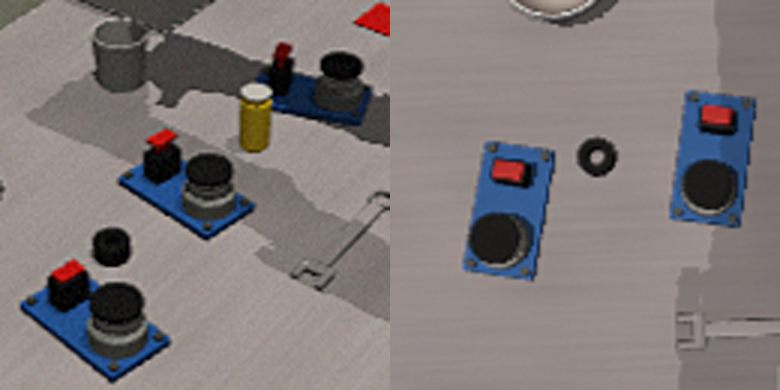

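The left tag, at (68,270) in the side crop, now sits on its post. The middle (160,140) and right (283,52) tags are still up, and the bystanders in view are where they were. I let the arm settle and hand in.

```bash
python3 -m handwheel '[{"dx":0,"dy":0,"dz":0,"wx":0,"wy":0,"wz":0,"gripper":1},{"dx":0,"dy":0,"dz":0,"wx":0,"wy":0,"wz":0,"gripper":1},{"dx":0,"dy":0,"dz":0,"wx":0,"wy":0,"wz":0,"gripper":1}]'; python3 -c "
from cell import robot
print(robot.job_done())"
```

```text
t: 16.2
ee_pos: [0.6564, -0.12, 0.1991]
eef_rot: [-3.092, -0.553, -0.0]
contact_force: [-0.4, 0.1, 0.7]
gripper_width: 0.0
the job is handed in; nothing more can be done
None
```

I pressed the three pads from left to right, 10 to 11 mm each. They pushed back with about 3 N (left), 7 N (middle) and 9 N (right), so the left foot is the soft one. I pushed its red tag down until it stopped, with the fingertips at 0.051 m and the force rising to 25 N, and handed in at about 16 s with the arm clear.

- **Tags:** In the last pictures the left tag rests on its post. Its side-view row was 234.9, against 234.3 expected when fully down and 231.6 before. The middle and right tags are still up.
- **Feet:** The left and middle feet are within 0.2 pixel of where they started. The arm hid the right foot from the top camera at the end. After its press its plate read about 1 pixel off from above, but its tag was within 0.1 pixel and the arm was near, so I put that down to occlusion.
- **Other things on the counter:** I checked these only by eye. The ring, oil can, cup and wrench looked undisturbed. The bowl and spatula were only partly in the last picture and the timer was outside it, but the arm did not go near any of them.
- **Disagreement:** Two-view heights read low: 60 to 63 mm for the tags against the stated 63 to 66. The pads read 47 to 49 mm against 60, because their dark sides pulled the measured point down. I used the stated heights, and the contacts agreed with them.

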